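Hang the mallet back in its ring

TASK

Take the orange mallet out of the wooden block and hang it in the empty yellow ring of the blue holder: handle first, down through the ring until the head rests fully on it, upright, letting go only once it rests there rather than dropping it in. The ring's rod may be clamped well in or out from its usual place, so feel for the hole gently with the end of the handle, pressing on the holder with no more than 40 N, and leave everything else on the bench where it is.

Things in the scene. Friction and masses are not known exactly. Their poses are not given: they have to be found in the camera images.
- mallet: Orange mallet, 0.26 to 0.43 kg, standing handle-down in the wooden block at first. Origin: centre of the handle's butt (lower) end; +z along the handle to the head, x along the head's length. Handle round, black, 22 mm in diameter, 110 mm long, 1.5 mm chamfer at the butt. Head z = 110 to 150 mm; its middle has flat parallel sides 30 mm apart in y, 60 mm long in x: grip there. 88 mm long overall.
- mallet_seat (a point): The point on the mallet's axis at the underside of its head, 110 mm above the butt: level with the ring's top when the mallet is seated. Axes as the mallet's. The head's end faces are black discs 33 mm in diameter.
- block: Fixed light wooden block, 90 x 90 x 70 mm high, with one round upright hole in the middle, 27 mm in diameter and 60 mm deep; the mallet's butt stands on the hole's floor 10 mm above the bench. Origin: centre of its underside, on the bench.
- stand: Fixed blue holder with a yellow ring on a level rod. Origin: on the bench straight below the usual place of the ring's centre; z up; x points from the ring along the rod to the post. Nothing on it is higher than the ring's top (140 mm). The post (44 x 36 mm at the top) starts 83 mm from the origin along +x; its base plate is 90 x 70 x 12 mm.
- ring_home (a point): Usual place of the yellow ring's centre, level with its flat top, 140 mm above the holder's origin; axes as the holder's. The ring is 12 mm thick, 52 mm outside, bore 24.8 mm, no chamfer. Its rod is clamped so that the true centre is anywhere from -15 to +15 mm from here along x (y stays 0): this shift is not measured, and 40 N does not move it.
- stand2: A similar fixed holder, grey, with a smaller steel ring (36 mm outside, top 140 mm above the bench), taken by the brass drift. Not to be used. Origin and axes as for the blue holder; its ring is not shifted.
- drift: Brass drift hanging in the grey holder's ring, 12 mm shank, head 28 mm in diameter whose top is 165 mm above the bench. Leave it. Origin: its lower end.
- tape: Blue roll of tape lying flat, 90 mm across, 24 mm high. Leave it. Origin: centre of its underside.
- cap: Round chrome cover, 72 mm across, 24 mm high. Leave it. Origin: centre of its underside.
- spray: Blue spray can, 56 mm across, about 170 mm high. Leave it. Origin: centre of its underside.
- grease: White jar with a red cap, 70 mm across, 70 mm high. Leave it. Origin: centre of its underside.
- lever: Chrome brake lever with a black pivot block, about 180 mm long, 16 mm high, lying flat. Leave it. Origin: near its middle, on the bench.
- riser: Dark steel block, 50 x 50 x 40 mm. Leave it. Origin: centre of its underside.
Things that resemble listed ones, but are neither listed nor needed, are in the scene too. There is more than one size of the mallet; the job needs the larger.

How it is judged:
On the way, in this order (a step that is already met when the one before it is completed fails the run):
1. the mallet is lifted clear of the wooden block (butt end more than 85 mm above the bench) (height (world z) of mallet above 0.085 m), for 0.1 s.
2. the handle is in the yellow ring (butt end more than 15 mm below the ring's top, within 6 mm of the rod's line and 22 mm of the ring's usual place along it, leaning less than 0.15 rad) (z of mallet in the frame of stand below 0.125 m and x of mallet in the frame of stand between -0.022 and 0.022 m and y of mallet in the frame of stand between -0.006 and 0.006 m and angle between mallet's own z axis and vertical below 0.15 rad), for 0.1 s.
At the end, for the whole second after the job is handed in: The mallet hangs in the yellow ring, at rest and let go: the underside of its head is at the height of the ring's top (136 to 143 mm above the bench), its axis within 6 mm of the rod's line and within 22 mm of the ring's usual place along it, leaning less than 0.05 rad, its weight on the holder (z of mallet_seat in the frame of stand between 0.136 and 0.143 m and x of mallet_seat in the frame of stand between -0.022 and 0.022 m and y of mallet_seat in the frame of stand between -0.006 and 0.006 m and angle between mallet's own z axis and vertical below 0.05 rad and linear speed of mallet below 0.02 m/s and contact force between mallet and stand above 1 N); the robot touches nothing.
It fails at once if the mallet or the robot presses on the blue holder with more than 40 N (contact force between any of mallet, the fingers, the arm and stand above 40 N).
It fails at once if the mallet is let go while its butt end is more than 42 mm above the bench (12 mm short of seated) (height (world z) of mallet above 0.042 m and contact force between the fingers and mallet below 0.2 N).
It fails at once if another thing on the bench is moved by more than 20 mm (distance of any of drift, tape, cap, spray, grease, lever, riser from where it was at the start of the episode above 0.02 m).
It also fails if it takes over 72 s, if anything falls off the work surface, if the arm or the gripper's body presses on something with over 40 N, if the wrist force passes 120 N, or if a joint passes its speed limit or range.

ROBOT

A 6-joint arm with a two-finger parallel gripper is mounted at the origin on the work surface. World frame = base frame: x ahead of the robot, y to its left, z up, the work surface at z = 0. Lengths are in m, angles in rad, forces in N, time in s.
With the tool pointing down it reaches from about 0.35 to 0.975 m from the base axis. Payload 17.4 kg.
Tool frame: the origin (TCP) lies at the very end of the fingers, on their centre line; the grasp point (between the pads) lies 19 mm behind it; z points along the fingers, y is the direction in which the jaws open and shut (so a half turn about z gives the same grasp; the last joint's range is limited). The gripper opens to 85 mm and grips with 20 to 120 N. Pads are 22 mm wide; open, the fingers measure 114 mm over their backs; the gripper's body (76 mm by 85 mm) begins 54 mm behind the grasp point. The pads swing forward as they close: fully open they stand 13 mm farther back than shut.
Start: joints at [-1.264, 0.116, 1.442, -0, 1.584, -0.038], TCP at [0.228, -0.635, 0.231] pointing down, gripper open.
Joint ranges: [-2.83, 2.83], [-0.83, 2.19], [0.07, 2.5], [-1.14, 4.28], [0.01, 3], [-2.97, 2.97]. Speed limits (rad/s): [1.89, 1.89, 2.22, 3.14, 3.14, 3.14].

INTERFACE

Orientations are given as [roll, pitch, yaw] about the fixed x, y, z axes, in that order (R = Rz(yaw) Ry(pitch) Rx(roll)).
In Python, from plant import sensors, optics, workorder gives the robot as it stands.
- The arm moves only by the tool send_rows, never from a script. Its argument "plan" is a list of rows, each a list of 3 entries, a list of its own where there are three numbers: the shift along the world's x, y, z in mm, then the turn about the world's z in rad, then the closure, from 0 (fully open) to 1 (shut). In form: [[[dx, dy, dz], turn, claw], ...]. A call has 1 to 12 rows; each row shifts and turns the commanded pose from where the row before left it; what a row does not reach is not made up. A row lasts 1/8 s, in which the tool goes at most 62.5 mm and 10.7 degrees, less where a joint would pass 70% of its speed; a pose out of reach is approached as far as the arm can. A call is refused whole if a number of a shift passes 62.5 or a number of a turn 0.188, either way. A call with a gripper value outside its range is refused whole. The fingers move at their own pace and stop on an object; "squeeze" is the grip in N (left out, the last holds). Time passes only in rows, so rows that do not move let the fingers close. It gives the time, the measured TCP pose, the force and the opening at its end, in the units of the state.
- sensors.get_state(): the state, without advancing time (a new reading comes with each control period).
- optics.capture(name): name is "side" or "top"; returns (picture, depth): 400x640x3 uint8, blue, green, red; 400x640 float32, m along the optical axis (not along the pixel's ray), 0 where there is no reading.
- optics.calibration(name): a dict with "mtx" (3x3 intrinsics, pixels), "D" ([k1, k2, p1, p2, k3] as OpenCV has them; the pictures are not rectified), "extrinsics" (4x4, takes a point from world to camera coordinates). Camera axes: x right, y up, looking along -z (the intrinsics and any distortion apply to the point x, -y, -z); pixel columns grow to the right and rows downward; lengths in m; the calibration is good to about 2 mm. A picture is of the moment at which its call begins. calibration takes no time and is no camera call.
- workorder.hand_in(): hands the job in, once; it reports no verdict.
The state is a dict: "t": time; "joint_pos": joint angles; "joint_vel": joint speeds; "joint_torque": joint torques, N m; "eef_pos": TCP position; "tool_rot": TCP orientation; "wrist_force": force on the tool from outside, world axes, zero at the start; "moment": the same for the moment, N m; "width": finger opening in m.
Only numpy, scipy, OpenCV 4.12 (cv2) and the standard library are available. Lean on these libraries where they do the work, as an engineer would, in place of code of your own. Each camera call takes 0.05 s, during which the arm holds its last target.

## Working session

There is one attempt and no reset: what is moved stays moved. The work goes in short steps, Python scripts to look and compute and a tool call to move; the robot and the scene stay as the last step left them, time stands still between calls to the robot, and variables do not carry over. Pictures are saved under pics/ and viewed, and the job is handed in when it is done.

Besides the shell and the picture viewer there is one more tool, called after ">>>" by a JSON object that holds its "fn" and its "kwargs". send_rows: Moves the arm, as the interface text tells. Its arguments: {"type":"object","properties":{"plan":{"type":"array"},"squeeze":{"type":"number"}},"required":["plan"]}

```bash
ls; mkdir -p pics
python3 - <<'E'
from plant import sensors, optics, workorder
import cv2,numpy as np
print(sensors.get_state())
for n in("side","top"):
    p,d=optics.capture(n); cv2.imwrite(f"pics/{n}0.png",p); np.savez(f"pics/{n}0.npz",p=p,d=d)
    print(n,optics.calibration(n))
E
```

```text
pics
{'t': 0.0, 'joint_pos': array([-1.26380253e+00,  1.16459759e-01,  1.44231471e+00,  3.47619528e-06,
        1.58401392e+00, -3.77946333e-02]), 'joint_vel': array([ 5.26404896e-05,  1.07025783e-03, -1.24025854e-03, -1.54854869e-04,
       -8.54217931e-04, -8.78684763e-04]), 'joint_torque': array([ 5.91234948e-04, -7.31995940e+01, -6.32485271e+01, -7.67840515e-05,
        6.30112583e-03, -4.03800436e-05]), 'eef_pos': array([ 0.22807928, -0.63507055,  0.23054916]), 'tool_rot': array([-3.14039791e+00, -4.86548692e-05,  3.44788445e-01]), 'wrist_force': array([ 0.59668641,  0.32990184, -0.18243745]), 'moment': array([ 0.0023917 ,  0.01702259, -0.04441605]), 'width': 0.08539730993858183}
side {'mtx': array([[406.10749785,   0.        , 316.78735808],
       [  0.        , 406.10749785, 197.13658254],
       [  0.        ,   0.        ,   1.        ]]), 'D': array([0.03610032, 0.        , 0.        , 0.        , 0.        ]), 'extrinsics': array([[-0.99229342, -0.12306297,  0.01446663,  0.58038087],
       [ 0.09636363, -0.69302207,  0.71444696, -0.10513174],
       [-0.07789627,  0.71033507,  0.69954003, -1.24376142],
       [ 0.        ,  0.        ,  0.        ,  1.        ]])}
top {'mtx': array([[377.38198135,   0.        , 321.67346291],
       [  0.        , 377.38198135, 201.88757249],
       [  0.        ,   0.        ,   1.        ]]), 'D': array([-0.06655382,  0.        ,  0.        ,  0.        ,  0.        ]), 'extrinsics': array([[ 0.00237173, -0.99997407,  0.00679997,  0.01618651],
       [ 0.99795101,  0.0028016 ,  0.06392128, -0.59555983],
       [-0.06393867,  0.00663443,  0.99793178, -1.27551832],
       [ 0.        ,  0.        ,  0.        ,  1.        ]])}
```

View pics/side0.png

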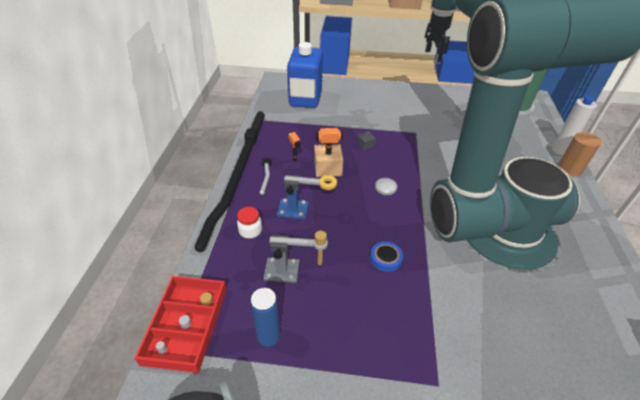

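View pics/top0.png

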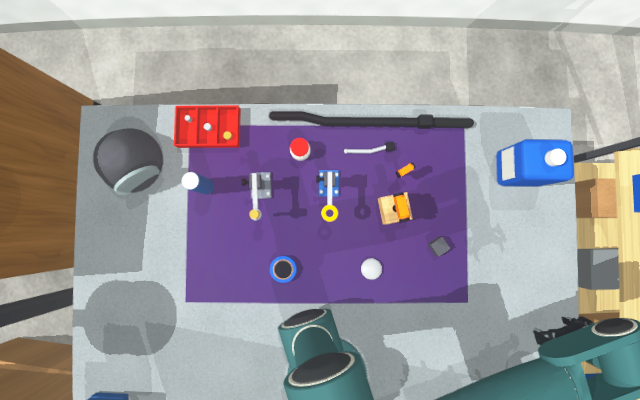

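The side view shows the robot at right, an orange mallet in the wooden block at (329,150), and a smaller orange mallet at (295,143). The blue holder with the yellow ring is at (328,183), and the grey holder at (320,242). In the top view the block mallet is at (400,207), the small one at (405,170) and the yellow ring at (330,213). I'll enlarge these to confirm.

Run:
```python
import cv2
for n,(x0,y0,w,h) in {"side":(270,110,130,120),"top":(300,150,130,100)}.items():
    p=cv2.imread(f"pics/{n}0.png")[y0:y0+h,x0:x0+w]
    p=cv2.resize(p,None,fx=6,fy=5 if n=='side' else 6,interpolation=cv2.INTER_CUBIC) if 0 else cv2.resize(p,None,fx=5,fy=5,interpolation=cv2.INTER_CUBIC)
    for i in range(0,w,10): cv2.putText(p,str(x0+i),(i*5,8),0,.3,(0,255,0)); cv2.line(p,(i*5,8),(i*5,14),(0,255,0))
    for i in range(0,h,10): cv2.putText(p,str(y0+i),(0,i*5+4),0,.3,(0,255,0))
    cv2.imwrite(f"pics/{n}0c.png",p)
```

```text
(no output)
```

View pics/side0c.png

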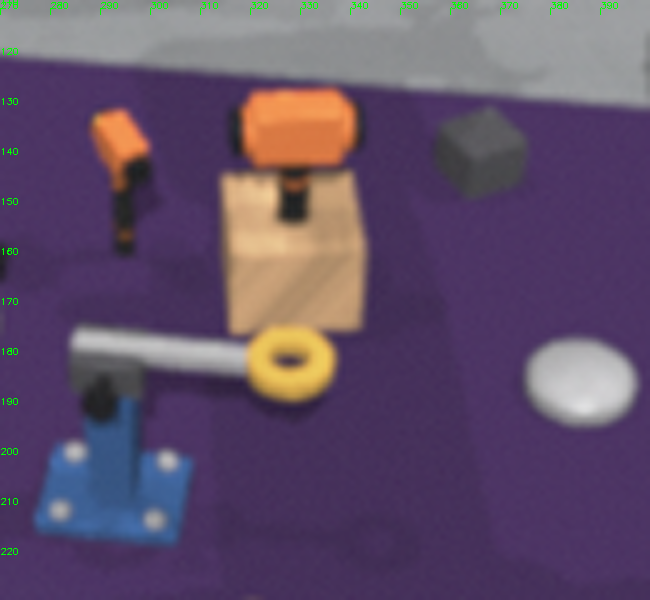

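View pics/top0c.png

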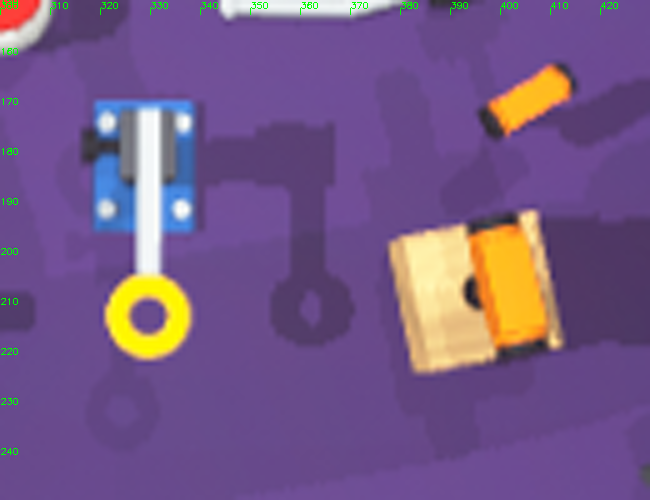

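The mallet in the block is clearly the larger one: its head measures about 88 mm including the black discs, while the one at top (405,170) is smaller and not in a block. The empty yellow ring is at top (328,213) and side (328,181). Next I'll fit positions by silhouette in both cameras.

```bash
cat > h.py <<'E'
import cv2,numpy as np
from plant import optics
C={n:optics.calibration(n) for n in("side","top")}
def proj(n,P):
    c=C[n];E=c["extrinsics"];X=np.atleast_2d(P)@E[:3,:3].T+E[:3,3]
    X=X*[1,-1,-1]
    return cv2.projectPoints(X.reshape(-1,1,3),np.zeros(3),np.zeros(3),c["mtx"],c["D"])[0].reshape(-1,2)
def unproj(n,uv,z):
    c=C[n];E=c["extrinsics"]
    q=cv2.undistortPoints(np.array(uv,float).reshape(-1,1,2),c["mtx"],c["D"]).reshape(-1,2)
    d=np.c_[q[:,0],-q[:,1],-np.ones(len(q))]@E[:3,:3]
    o=-E[:3,:3].T@E[:3,3]
    return o+d*((z-o[2])/d[:,2])[:,None]
S=8
def hullmask(n,P,box):  # supersampled silhouette of convex hull -> area-coverage image
    x0,y0,w,h=box
    q=(proj(n,P)-[x0-.5,y0-.5])*S
    m=np.zeros((h*S,w*S),np.uint8); cv2.fillConvexPoly(m,cv2.convexHull(np.round(q).astype(np.int32)),255)
    return cv2.resize(m,(w,h),interpolation=cv2.INTER_AREA)/255.
def soft(p,sel,box):
    x0,y0,w,h=box
    return p[y0:y0+h,x0:x0+w]
E
cat > fit.py <<'E'
from h import *
from scipy.optimize import minimize
im={n:cv2.imread(f"pics/{n}0.png") for n in C}
a=np.linspace(0,2*np.pi,60,endpoint=False)
def ring(x,y):return np.vstack([np.c_[x+.026*np.cos(a),y+.026*np.sin(a),0*a+z] for z in(.128,.14)])
def hsv(n,lo,hi,box):
    x0,y0,w,h=box
    return (cv2.inRange(cv2.cvtColor(im[n],cv2.COLOR_BGR2HSV),lo,hi)[y0:y0+h,x0:x0+w]/255.)
boxes={"side":(310,168,36,30),"top":(315,198,28,30)}
def run(fn,boxes,lo,hi,x0,cams):
    M={n:hsv(n,lo,hi,boxes[n]) for n in cams}
    for n in cams:
        if fn is ring:
            k,_=cv2.findContours((M[n]*255).astype(np.uint8),cv2.RETR_EXTERNAL,cv2.CHAIN_APPROX_NONE)
            m=np.zeros(M[n].shape,np.uint8);cv2.drawContours(m,[max(k,key=cv2.contourArea)],-1,1,-1);M[n]=m.astype(float)
    f=lambda v:sum(np.sum((hullmask(n,fn(*v),boxes[n])-M[n])**2) for n in cams)
    best=None
    for st in x0:
      for s in (1,.3):
        sim=np.vstack([st]+[np.array(st)+s*np.eye(len(st))[i]*([.008,.008,.2,.01][i]) for i in range(len(st))])
        r=minimize(f,st,method="Nelder-Mead",options=dict(initial_simplex=sim,xatol=1e-5,fatol=1e-3,maxiter=600));st=r.x
      if best is None or r.fun<best.fun:best=r
    print(fn.__name__,cams,np.round(best.x,4),round(best.fun,1),{n:int(M[n].sum()) for n in cams});return best.x
r0=unproj("top",[328.5,213],.14)[0];print("ring top/side",r0,unproj("side",[327.7,180],.14)[0])
for c in(["top"],["side"],["top","side"]):run(ring,boxes,(15,110,100),(40,255,255),[r0[:2]],c)
hb={"side":(312,122,36,26),"top":(386,190,30,34)}
def head(x,y,yaw,L):
    c,s=np.cos(yaw),np.sin(yaw)
    return np.array([[x+c*u-s*v,y+s*u+c*v,z] for u in(-L/2,L/2) for v in(-.015,.015) for z in(.12,.16)])
m0=unproj("top",[402,207],.16)[0];print(m0,unproj("side",[329,133],.15)[0])
for c in(["top"],["side"],["top","side"]):run(head,hb,(2,120,90),(22,255,255),[[m0[0],m0[1],y,.066] for y in(-.2,.2)],c)
bb=unproj("top",[[378,198],[407,192],[411.5,219],[384,224]],.07);print("block",bb,bb.mean(0))
for n in C:print(n,"ring depth etc",[float(np.load(f"pics/{n}0.npz")["d"][r,c]) for r,c in([(213,322)] if n=="top" else [(133,329)])])
# rod / post line
pr=unproj("top",[[330,172],[328.5,213]],.13);print("rod",pr)
pl=unproj("top",[[318,170],[339,170],[318,196],[339,196]],.012);print("plate",pl.mean(0),pl)
E
python3 fit.py
```

```text
ring top/side [ 0.55326211 -0.00273714  0.14      ] [ 0.55501645 -0.00270894  0.14      ]
ring ['top'] [ 0.5546 -0.0047] 4.1 {'top': 224}
ring ['side'] [ 0.5548 -0.0023] 10.1 {'side': 222}
ring ['top', 'side'] [ 0.5548 -0.0039] 20.4 {'top': 224, 'side': 222}
[ 0.57146164 -0.22773618  0.16      ] [ 0.57407155 -0.22272236  0.15      ]
head ['top'] [ 0.5733 -0.2292  0.2219  0.0735] 7.7 {'top': 307}
head ['side'] [ 0.5741 -0.2241  0.2753  0.0696] 31.7 {'side': 345}
head ['top', 'side'] [ 0.5738 -0.2282  0.2336  0.0724] 64.5 {'top': 307, 'side': 345}
block [[ 0.60564686 -0.16808235  0.07      ]
 [ 0.62590729 -0.26489037  0.07      ]
 [ 0.5364329  -0.27882407  0.07      ]
 [ 0.51986055 -0.18734681  0.07      ]] [ 0.5719619 -0.2247859  0.07     ]
side ring depth etc [1.3327020406723022]
top ring depth etc [1.172486424446106]
rod [[ 0.68291817 -0.00756693  0.13      ]
 [ 0.55360815 -0.00298529  0.13      ]]
plate [ 0.66165397 -0.00580214  0.012     ] [[ 0.70677488  0.03068865  0.012     ]
 [ 0.70703676 -0.04219394  0.012     ]
 [ 0.61629509  0.0304119   0.012     ]
 [ 0.61650916 -0.04211518  0.012     ]]
```

Measured positions:
- **Ring:** about (0.5547, -0.004), and the two cameras agree to 2–3 mm.
- **Mallet:** about (0.5738, -0.2265), yaw 0.234. Its top and side y values differ by 5 mm, but gripping centres it in that direction.
- **Block:** centre about (0.572, -0.225), which agrees with the mallet.

I'll move to hover above the mallet.

>>> {"fn": "send_rows", "kwargs": {"plan": [[[31.5,37.1,2],-0.01,0],[[31.5,37.1,2],-0.01,0],[[31.5,37.1,2],-0.01,0],[[31.5,37.1,2],-0.01,0],[[31.5,37.1,2],-0.01,0],[[31.5,37.1,2],-0.01,0],[[31.5,37.1,2],-0.01,0],[[31.5,37.1,2],-0.01,0],[[31.5,37.1,2],-0.01,0],[[31.5,37.1,2],-0.01,0],[[31,37.1,2],-0.01,0],[[0,0,0],0,0]], "squeeze": 70}}

```text
t: 1.6
eef_pos: [0.5755, -0.2248, 0.2528]
tool_rot: [-3.141, 0.0, 0.238]
wrist_force: [-0.1, -0.2, -0.6]
width: 0.0855
```

```bash
cat > look.py <<'E'
import sys,cv2
from plant import optics
tag=sys.argv[1];out=[]
for n,b in (("side",[int(v) for v in sys.argv[2].split(",")]),("top",[int(v) for v in sys.argv[3].split(",")])):
    p,d=optics.capture(n);cv2.imwrite(f"pics/{n}_{tag}.png",p);x,y,w,h=b
    out.append(cv2.resize(p[y:y+h,x:x+w],(400,int(400*h/w)),interpolation=cv2.INTER_CUBIC))
H=max(o.shape[0] for o in out)
out=[cv2.copyMakeBorder(o,0,H-o.shape[0],0,0,0) for o in out]
cv2.imwrite(f"pics/{tag}.png",cv2.hconcat(out))
E
python3 look.py hover 270,60,120,120 340,150,120,120
```

```text
(no output)
```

View pics/hover.png

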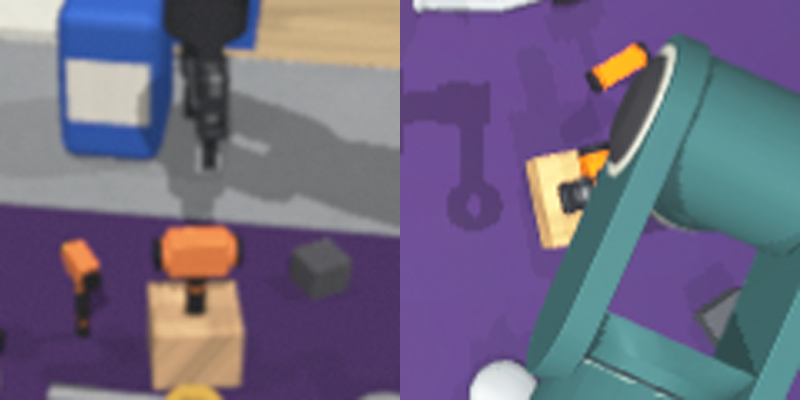

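Run:
```python
from h import *
print(proj("side",[[.5755,-.2248,.2528],[.5755,-.2248,.266],[.5738,-.2265,.16],[.5738,-.2265,.14]]))
p=cv2.imread("pics/side_hover.png")[60:150,310:350];cv2.imwrite("pics/sh.png",cv2.resize(p,None,fx=6.5,fy=6.5,interpolation=cv2.INTER_CUBIC))
```

```text
[[329.79176455 105.38093595]
 [329.9504596  101.65517063]
 [329.30788555 129.82680402]
 [329.08947602 134.83082543]]
```

View pics/sh.png

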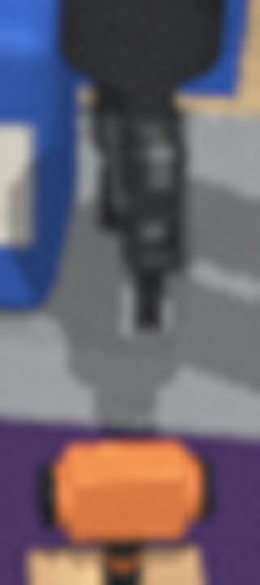

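The side crop shows the near fingertip at (333,111). That matches the predicted position of that finger, with the head centred at (329,133) below. I'll descend and grip.

>>> {"fn": "send_rows", "kwargs": {"plan": [[[-1.5,-1.5,-30],-0.004,0],[[0,0,-40],0,0],[[0,0,-40],0,0],[[0,0,-15],0,0],[[0,0,-5],0,0],[[0,0,0],0,0.3],[[0,0,0],0,0.6],[[0,0,0],0,1],[[0,0,0],0,1],[[0,0,0],0,1],[[0,0,0],0,1]], "squeeze": 70}}

```text
t: 3.08
eef_pos: [0.573, -0.2288, 0.1243]
tool_rot: [3.141, -0.001, 0.231]
wrist_force: [-0.2, 1.1, 6.2]
width: 0.0293
```

```bash
python3 look.py grip 270,60,120,120 340,150,120,120; python3 -c "
from plant import sensors;print(sensors.get_state())"
```

```text
{'t': 3.175, 'joint_pos': array([-4.21216341e-01,  3.87406876e-02,  1.69831680e+00, -4.27458007e-05,
        1.40316199e+00,  9.18682815e-01]), 'joint_vel': array([ 8.57105438e-04, -1.42176356e-03, -5.15300381e-05, -1.25084947e-03,
        9.97404475e-05,  4.92381859e-04]), 'joint_torque': array([ 1.10684421e-01, -6.05302119e+01, -5.76026702e+01,  6.10003830e-02,
       -2.46526022e-01, -9.68025561e-03]), 'eef_pos': array([ 0.57301372, -0.22879963,  0.12432051]), 'tool_rot': array([ 3.14072581e+00, -1.06582164e-03,  2.30904736e-01]), 'wrist_force': array([-0.15760267,  0.2262462 ,  7.05738006]), 'moment': array([ 0.018807  ,  0.19893484, -0.0449628 ]), 'width': 0.0293296521304406}
```

View pics/grip.png

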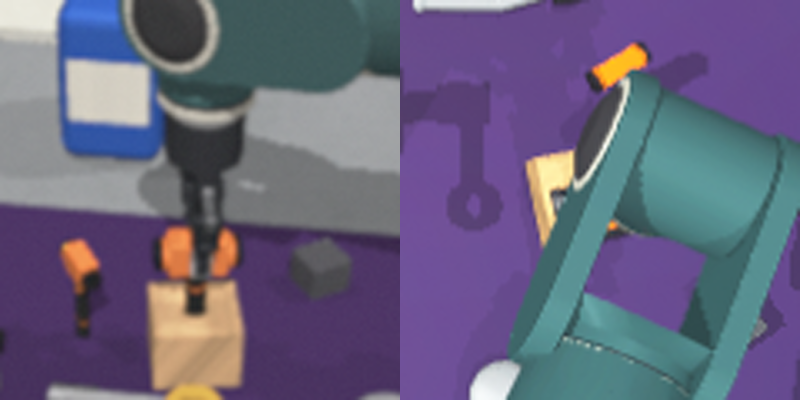

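Gripped: width 29.3 mm, and the side crop shows the fingers across the flat middle of the head. The TCP settled at y = -0.2288, which agrees with the top camera's -0.229. I'll lift straight up.

>>> {"fn": "send_rows", "kwargs": {"plan": [[[0,0,3],0,1],[[0,0,10],0,1],[[0,0,15],0,1],[[0,0,20],0,1],[[0,0,20],0,1],[[0,0,20],0,1],[[0,0,20],0,1],[[0,0,20],0,1],[[0,0,20],0,1],[[0,0,15],0,1],[[0,0,3],0,1],[[0,0,0],0,1]]}}

```text
t: 4.68
eef_pos: [0.5726, -0.2287, 0.2889]
tool_rot: [-3.141, 0.0, 0.231]
wrist_force: [-0.3, -0.1, -3.3]
width: 0.0295
```

```bash
python3 look.py lift 270,40,120,140 340,130,120,140; python3 -c "
from plant import sensors;print(sensors.get_state())"
```

```text
{'t': 4.775, 'joint_pos': array([-4.21306586e-01, -1.96749503e-02,  1.49055645e+00,  3.34086559e-05,
        1.67194976e+00,  9.18678852e-01]), 'joint_vel': array([-0.00012141,  0.00122646,  0.00114409,  0.00099705,  0.00155687,
       -0.00029325]), 'joint_torque': array([ 4.56201975e-03, -6.49590969e+01, -6.66772699e+01,  3.45782122e-03,
        1.08015377e-02,  3.69755469e-05]), 'eef_pos': array([ 0.57249617, -0.22860473,  0.28839132]), 'tool_rot': array([-3.14081456e+00,  9.64269875e-04,  2.30814617e-01]), 'wrist_force': array([-0.16938294,  0.02806652, -3.79481306]), 'moment': array([0.08044272, 0.06187598, 0.03946203]), 'width': 0.029256706854518078}
```

View pics/lift.png

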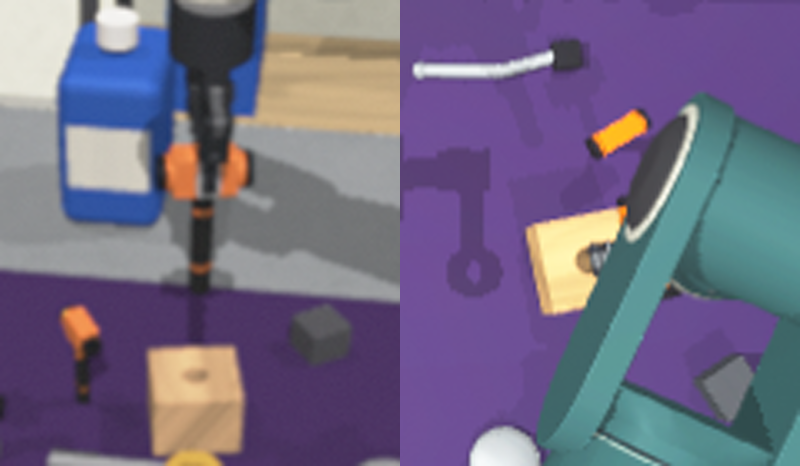

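The mallet is lifted and vertical; the wrist force of -3.8 N fits its 0.38 kg. The butt is at about 0.174 m. I'll move above the ring, turning the yaw to 0.

>>> {"fn": "send_rows", "kwargs": {"plan": [[[-1.0,12,0],-0.013,1],[[-1.8,22,0],-0.022,1],[[-1.8,22,0],-0.022,1],[[-1.8,22,0],-0.022,1],[[-1.8,22,0],-0.022,1],[[-1.8,22,0],-0.022,1],[[-1.8,22,0],-0.022,1],[[-1.8,22,0],-0.022,1],[[-1.8,22,0],-0.022,1],[[-1.8,22,0],-0.022,1],[[-1.3,14,0],-0.02,1],[[0,0,0],0,1]]}}

```text
t: 6.28
eef_pos: [0.5538, -0.0035, 0.2892]
tool_rot: [-3.141, 0.0, 0.001]
wrist_force: [1.2, -1.0, -4.3]
width: 0.0291
```

```bash
python3 look.py over 280,70,100,130 280,150,100,130
python3 - <<'E'
from plant import sensors;s=sensors.get_state();print(s["t"],s["eef_pos"],s["tool_rot"],s["wrist_force"],s["width"])
import cv2
p=cv2.imread("pics/side_over.png")[90:200,290:370];cv2.imwrite("pics/so.png",cv2.resize(p,None,fx=5.4,fy=5.4,interpolation=cv2.INTER_CUBIC))
from h import *
tx,ty,tz=s["eef_pos"];dz=.1143
print("predicted butt, axis seat, head ends",proj("side",[[tx+.0007,ty,tz-dz],[tx+.0007,ty,tz-dz+.11],[tx+.0447,ty,tz-dz+.13],[tx-.0433,ty,tz-dz+.13]]),"butt left/right",proj("side",[[tx+.0007+k,ty,tz-dz] for k in(.011,-.011)]))
E
```

```text
6.375 [ 0.55396434 -0.00458353  0.28917937] [3.14147109e+00 1.65402265e-04 3.88687890e-04] [-0.3919575  -0.13117347 -3.94771044] 0.029178458074326032
predicted butt, axis seat, head ends [[328.29407817 170.55267692]
 [329.70570479 139.38342216]
 [313.51583713 131.83748755]
 [346.56257264 134.62438774]] butt left/right [[324.49210658 170.20409807]
 [332.10182125 170.90160828]]
```

View pics/over.png

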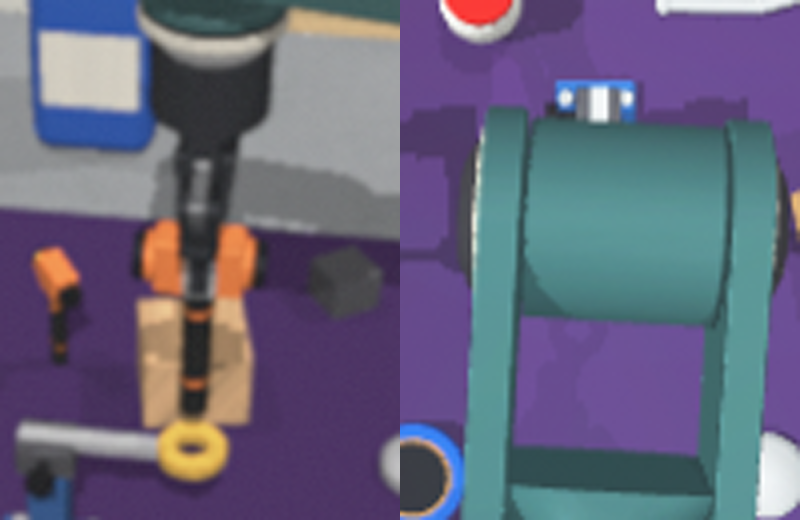

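View pics/so.png

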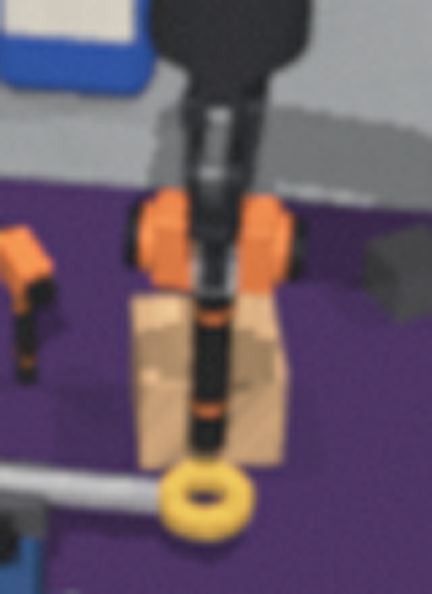

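Everything matches: the head ends (313.5 and 346.1) and the butt (328) are within 0.5 px of prediction, and the ring is centred at (328.3,181). The mallet hangs vertically above it. I'll descend to just above the ring.

>>> {"fn": "send_rows", "kwargs": {"plan": [[[0.5,0,-10],0,1],[[0,0,-10],0,1],[[0,0,-8],0,1],[[0,0,-3],0,1],[[0,0,0],0,1],[[0,0,0],0,1]]}}

```text
t: 7.12
eef_pos: [0.5547, -0.0047, 0.2587]
tool_rot: [3.142, -0.001, -0.0]
wrist_force: [-0.3, -0.2, -4.4]
width: 0.0291
```

Run:
```python
from plant import sensors,optics;s=sensors.get_state();print(s["t"],s["eef_pos"],s["tool_rot"],s["wrist_force"],s["moment"])
import cv2
p,d=optics.capture("side");cv2.imwrite("pics/side_n.png",p)
p=p[130:205,290:370];cv2.imwrite("pics/sn.png",cv2.resize(p,None,fx=8,fy=8,interpolation=cv2.INTER_CUBIC))
from h import *
tx,ty,tz=s["eef_pos"];dz=.1143
a=np.linspace(0,6.283,9)[:-1]
print(proj("side",np.c_[tx+.0007+.011*np.cos(a),ty+.011*np.sin(a),0*a+tz-dz])[[0,2,4,6]])
```

```text
7.125 [ 0.55474467 -0.00468118  0.25866946] [ 3.14157755e+00 -5.00578803e-04 -1.71419467e-04] [-0.27477174 -0.24495093 -4.38570747] [-0.00584181  0.01413389  0.00611583]
[[323.94175402 178.08153116]
 [327.28066041 180.92660121]
 [331.41253289 178.77819839]
 [328.06335104 175.9649678 ]]
```

View pics/sn.png

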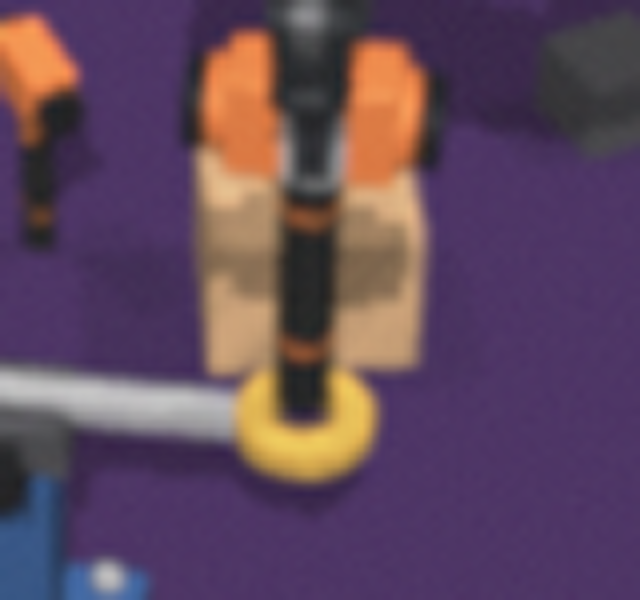

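The near view shows the handle at column 328.0 and the ring centre at 328.4, so the handle is perhaps 1 mm off. I'll shift x by -0.5 mm and lower gently until contact or entry.

>>> {"fn": "send_rows", "kwargs": {"plan": [[[-0.5,0,-1],0,1],[[0,0,-1],0,1],[[0,0,-1],0,1],[[0,0,0],0,1]]}}

```text
t: 7.68
eef_pos: [0.5541, -0.0047, 0.2552]
tool_rot: [-3.142, 0.0, -0.0]
wrist_force: [0.0, -0.8, -3.5]
width: 0.0293
```

>>> {"fn": "send_rows", "kwargs": {"plan": [[[0,0,-1],0,1],[[0,0,0],0,1]]}}

```text
t: 7.92
eef_pos: [0.5541, -0.0047, 0.2542]
tool_rot: [-3.142, 0.0, -0.0]
wrist_force: [0.2, 0.4, -3.2]
width: 0.0293
```

>>> {"fn": "send_rows", "kwargs": {"plan": [[[0,0,-1],0,1],[[0,0,0],0,1]]}}

```text
t: 8.18
eef_pos: [0.5541, -0.0047, 0.2532]
tool_rot: [3.142, 0.0, -0.0]
wrist_force: [0.6, 0.2, -3.6]
width: 0.0292
```

>>> {"fn": "send_rows", "kwargs": {"plan": [[[0,0,-1],0,1],[[0,0,0],0,1]]}}

```text
t: 8.43
eef_pos: [0.5541, -0.0047, 0.2522]
tool_rot: [-3.142, 0.0, -0.0]
wrist_force: [-0.1, -0.4, -3.8]
width: 0.0294
```

>>> {"fn": "send_rows", "kwargs": {"plan": [[[0,0,-1],0,1],[[0,0,0],0,1]]}}

```text
t: 8.68
eef_pos: [0.5541, -0.0047, 0.2512]
tool_rot: [3.142, 0.0, -0.0]
wrist_force: [0.4, 0.0, -3.5]
width: 0.0291
```

>>> {"fn": "send_rows", "kwargs": {"plan": [[[0,0,-1],0,1],[[0,0,0],0,1]]}}

```text
t: 8.93
eef_pos: [0.5541, -0.0047, 0.2502]
tool_rot: [3.142, 0.0, -0.0]
wrist_force: [0.4, 0.2, -3.5]
width: 0.0296
```

>>> {"fn": "send_rows", "kwargs": {"plan": [[[0,0,-1],0,1],[[0,0,-1],0,1],[[0,0,0],0,1]]}}

```text
t: 9.3
eef_pos: [0.5541, -0.0047, 0.2482]
tool_rot: [3.142, 0.0, -0.0]
wrist_force: [0.5, 0.4, -3.9]
width: 0.0292
```

>>> {"fn": "send_rows", "kwargs": {"plan": [[[0,0,-1],0,1],[[0,0,-1],0,1],[[0,0,0],0,1]]}}

```text
t: 9.68
eef_pos: [0.5541, -0.0047, 0.2462]
tool_rot: [-3.142, 0.0, -0.0]
wrist_force: [-1.0, -1.2, -4.0]
width: 0.0292
```

Run:
```python
from plant import sensors,optics;s=sensors.get_state();print(s["t"],s["eef_pos"],s["wrist_force"],s["moment"])
import cv2
p,d=optics.capture("side")
p=p[130:205,290:370];cv2.imwrite("pics/si.png",cv2.resize(p,None,fx=8,fy=8,interpolation=cv2.INTER_CUBIC))
```

```text
9.675 [ 0.55411556 -0.00468144  0.24617099] [-0.95670097 -1.24653769 -4.04577299] [ 0.00897569 -0.00788263 -0.05331386]
```

View pics/si.png

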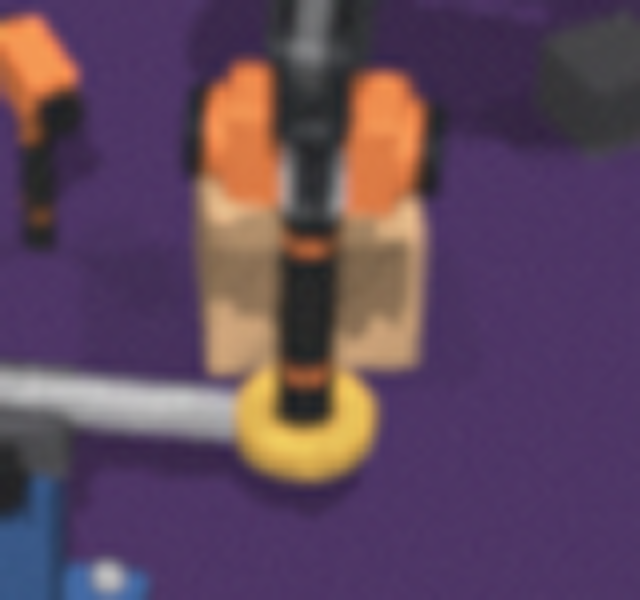

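The handle is entering: the butt is now hidden behind the bore's front edge at (328,182), and the force is unchanged at about the mallet's weight. I'll keep going down in steps, watching the force.

>>> {"fn": "send_rows", "kwargs": {"plan": [[[0,0,-2],0,1],[[0,0,-2],0,1],[[0,0,-2],0,1],[[0,0,-2],0,1]]}}

```text
t: 10.22
eef_pos: [0.5541, -0.0047, 0.2381]
tool_rot: [-3.142, 0.0, -0.0]
wrist_force: [-0.3, 0.1, -4.4]
width: 0.029
```

>>> {"fn": "send_rows", "kwargs": {"plan": [[[0,0,-2],0,1],[[0,0,-2],0,1],[[0,0,-2],0,1],[[0,0,-2],0,1]]}}

```text
t: 10.72
eef_pos: [0.5542, -0.0047, 0.2302]
tool_rot: [3.142, -0.0, -0.0]
wrist_force: [-0.5, -0.5, -3.4]
width: 0.029
```

>>> {"fn": "send_rows", "kwargs": {"plan": [[[0,0,-3],0,1],[[0,0,-3],0,1],[[0,0,-3],0,1],[[0,0,-3],0,1]]}}

```text
t: 11.22
eef_pos: [0.5542, -0.0047, 0.2181]
tool_rot: [-3.142, 0.0, -0.0]
wrist_force: [0.2, -0.2, -3.6]
width: 0.0294
```

>>> {"fn": "send_rows", "kwargs": {"plan": [[[0,0,-3],0,1],[[0,0,-3],0,1],[[0,0,-3],0,1],[[0,0,-3],0,1],[[0,0,-3],0,1],[[0,0,-3],0,1],[[0,0,-3],0,1],[[0,0,-3],0,1]]}}

```text
t: 12.22
eef_pos: [0.5542, -0.0047, 0.1941]
tool_rot: [3.142, -0.0, -0.0]
wrist_force: [0.2, -0.3, -3.8]
width: 0.0291
```

>>> {"fn": "send_rows", "kwargs": {"plan": [[[0,0,-3],0,1],[[0,0,-3],0,1],[[0,0,-3],0,1],[[0,0,-3],0,1],[[0,0,-3],0,1],[[0,0,-3],0,1],[[0,0,-3],0,1],[[0,0,-3],0,1]]}}

```text
t: 13.22
eef_pos: [0.5542, -0.0047, 0.1701]
tool_rot: [-3.142, 0.0, -0.0]
wrist_force: [-0.4, -0.3, -3.2]
width: 0.0293
```

>>> {"fn": "send_rows", "kwargs": {"plan": [[[0,0,-3],0,1],[[0,0,-3],0,1],[[0,0,-3],0,1],[[0,0,-3],0,1],[[0,0,0],0,1]]}}

```text
t: 13.85
eef_pos: [0.5541, -0.0047, 0.158]
tool_rot: [-3.142, 0.0, -0.0]
wrist_force: [1.1, -0.2, -4.2]
width: 0.0289
```

Run:
```python
from plant import sensors,optics;s=sensors.get_state();print(s["t"],s["eef_pos"],s["wrist_force"],s["moment"])
import cv2
p,d=optics.capture("side")
p=p[140:225,280:370];cv2.imwrite("pics/s4.png",cv2.resize(p,None,fx=7,fy=7,interpolation=cv2.INTER_CUBIC))
```

```text
13.85 [ 0.55405854 -0.00467639  0.15802239] [ 1.1428779  -0.22306145 -4.17495457] [-0.0317466  -0.02167818  0.0166967 ]
```

View pics/s4.png

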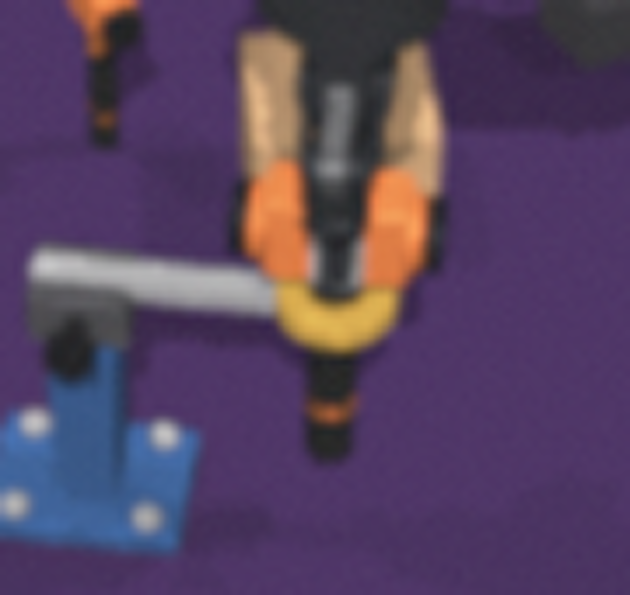

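The handle is clearly through the ring, with its butt visible below at (327,205). Butt height is about 44 mm, so about 14 mm remain. I'll approach the seat slowly.

>>> {"fn": "send_rows", "kwargs": {"plan": [[[0,0,-2],0,1],[[0,0,-2],0,1],[[0,0,-2],0,1],[[0,0,-2],0,1],[[0,0,-1],0,1],[[0,0,0],0,1]]}}

```text
t: 14.65
eef_pos: [0.5541, -0.0047, 0.1492]
tool_rot: [-3.142, 0.0, -0.0]
wrist_force: [-0.2, -1.2, -3.0]
width: 0.0293
```

>>> {"fn": "send_rows", "kwargs": {"plan": [[[0,0,-1],0,1],[[0,0,-1],0,1],[[0,0,0],0,1]]}}

```text
t: 15.02
eef_pos: [0.5541, -0.0047, 0.1472]
tool_rot: [3.142, 0.0, -0.0]
wrist_force: [-0.5, -0.0, -3.5]
width: 0.0294
```

>>> {"fn": "send_rows", "kwargs": {"plan": [[[0,0,-0.5],0,1],[[0,0,-0.5],0,1],[[0,0,0],0,1]]}}

```text
t: 15.4
eef_pos: [0.5541, -0.0047, 0.1462]
tool_rot: [-3.142, 0.0, -0.0]
wrist_force: [0.9, -0.3, -3.3]
width: 0.0294
```

>>> {"fn": "send_rows", "kwargs": {"plan": [[[0,0,-0.5],0,1],[[0,0,0],0,1]]}}

```text
t: 15.65
eef_pos: [0.5541, -0.0047, 0.1458]
tool_rot: [3.142, 0.0, -0.0]
wrist_force: [0.4, -0.3, -3.3]
width: 0.029
```

>>> {"fn": "send_rows", "kwargs": {"plan": [[[0,0,-0.5],0,1],[[0,0,0],0,1]]}}

```text
t: 15.9
eef_pos: [0.5541, -0.0047, 0.1452]
tool_rot: [-3.142, 0.0, -0.0]
wrist_force: [0.5, 0.0, -4.4]
width: 0.0289
```

>>> {"fn": "send_rows", "kwargs": {"plan": [[[0,0,-0.4],0,1],[[0,0,0],0,1]]}}

```text
t: 16.15
eef_pos: [0.5542, -0.0047, 0.1449]
tool_rot: [-3.142, 0.0, -0.0]
wrist_force: [0.3, 0.2, -3.7]
width: 0.0291
```

>>> {"fn": "send_rows", "kwargs": {"plan": [[[0,0,-0.4],0,1],[[0,0,0],0,1]]}}

```text
t: 16.4
eef_pos: [0.5541, -0.0047, 0.1445]
tool_rot: [-3.142, 0.0, -0.0]
wrist_force: [1.0, 0.6, -4.7]
width: 0.0292
```

>>> {"fn": "send_rows", "kwargs": {"plan": [[[0,0,-0.4],0,1],[[0,0,0],0,1]]}}

```text
t: 16.65
eef_pos: [0.5542, -0.0046, 0.1443]
tool_rot: [-3.142, -0.0, -0.0]
wrist_force: [-1.4, -0.8, -0.9]
width: 0.0296
```

>>> {"fn": "send_rows", "kwargs": {"plan": [[[0,0,-0.4],0,1],[[0,0,0],0,1]]}}

```text
t: 16.9
eef_pos: [0.5542, -0.0047, 0.1443]
tool_rot: [3.142, -0.0, -0.0]
wrist_force: [-4.9, -0.0, 4.4]
width: 0.0293
```

>>> {"fn": "send_rows", "kwargs": {"plan": [[[0,0,-0.4],0,1],[[0,0,0],0,1]]}}

```text
t: 17.15
eef_pos: [0.5542, -0.0047, 0.1443]
tool_rot: [3.142, -0.001, -0.0]
wrist_force: [-6.3, 0.2, 8.5]
width: 0.0291
```

Contact came at TCP z = 0.1443, exactly the seat height (butt at 30 mm), with about 12 N on the ring. I'll ease off a little, soften the grip, then open.

>>> {"fn": "send_rows", "kwargs": {"plan": [[[0,0,0.3],0,1],[[0,0,0],0,1],[[0,0,0],0,1]], "squeeze": 20}}

```text
t: 17.52
eef_pos: [0.5542, -0.0047, 0.1443]
tool_rot: [3.142, -0.001, -0.0]
wrist_force: [-4.0, 0.0, 6.2]
width: 0.0294
```

>>> {"fn": "send_rows", "kwargs": {"plan": [[[0,0,0],0,0.6],[[0,0,0],0,0.5],[[0,0,0],0,0.3],[[0,0,0],0,0.2],[[0,0,0],0,0.1],[[0,0,0],0,0.1]]}}

```text
t: 18.27
eef_pos: [0.5542, -0.0047, 0.1436]
tool_rot: [-3.142, 0.0, -0.0]
wrist_force: [-0.9, -0.7, -0.9]
width: 0.0771
```

Run:
```python
from plant import sensors,optics;s=sensors.get_state();print(s["t"],s["eef_pos"],s["wrist_force"],s["width"])
import cv2
p,d=optics.capture("side")
p=p[120:225,280:370];cv2.imwrite("pics/s5.png",cv2.resize(p,None,fx=5.6,fy=5.6,interpolation=cv2.INTER_CUBIC))
```

```text
18.275 [ 0.55415192 -0.00467732  0.1435765 ] [-0.88895347 -0.70556277 -0.86280119] 0.07705281301108552
```

View pics/s5.png

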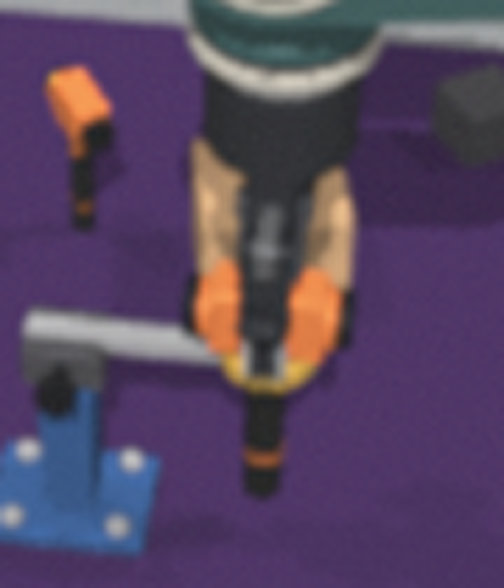

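The jaws are open at 77 mm and the wrist force is near zero. The mallet stands in the ring with the handle vertical below it. I'll withdraw straight up, slowly at first.

>>> {"fn": "send_rows", "kwargs": {"plan": [[[0,0,3],0,0],[[0,0,6],0,0],[[0,0,12],0,0],[[0,0,20],0,0],[[0,0,25],0,0],[[0,0,25],0,0],[[0,0,25],0,0],[[0,0,25],0,0],[[-20,-20,10],0,0],[[-30,-30,0],0,0],[[-30,-30,0],0,0],[[-20,-30,0],0,0]]}}

```text
t: 19.82
eef_pos: [0.453, -0.1154, 0.2964]
tool_rot: [3.141, -0.002, 0.0]
wrist_force: [-0.2, 0.6, -0.2]
width: 0.0852
```

>>> {"fn": "send_rows", "kwargs": {"plan": [[[0,-40,0],0,0],[[0,-50,0],0,0],[[0,-50,0],0,0],[[0,-50,0],0,0],[[0,-40,0],0,0],[[0,0,0],0,0],[[0,0,0],0,0]]}}

```text
t: 20.7
eef_pos: [0.4542, -0.3444, 0.2955]
tool_rot: [3.141, -0.001, -0.0]
wrist_force: [-0.4, 0.3, -0.8]
width: 0.0857
```

```bash
python3 look.py fin 270,100,130,130 290,130,130,130;python3 - <<'E'
from plant import sensors;s=sensors.get_state();print(s["t"],s["eef_pos"],s["wrist_force"],s["width"])
from h import *
print(proj("side",[[.5548,-.0047,.03],[.5548,-.0047,.14],[.5548,-.0047,.18]]),proj("top",[[.5548,-.0047,.18],[.5548+.044,-.0047,.16],[.5548-.044,-.0047,.16]]))
E
```

```text
20.8 [ 0.45428965 -0.34386614  0.295385  ] [-0.17805003  0.49394071 -0.38826356] 0.08521745802528789
[[326.66386794 205.7683906 ]
 [327.84387189 179.55711962]
 [328.31263037 169.16366407]] [[329.4867881  212.02817286]
 [329.32260353 197.8896535 ]
 [329.28936311 226.71747543]]
```

View pics/fin.png

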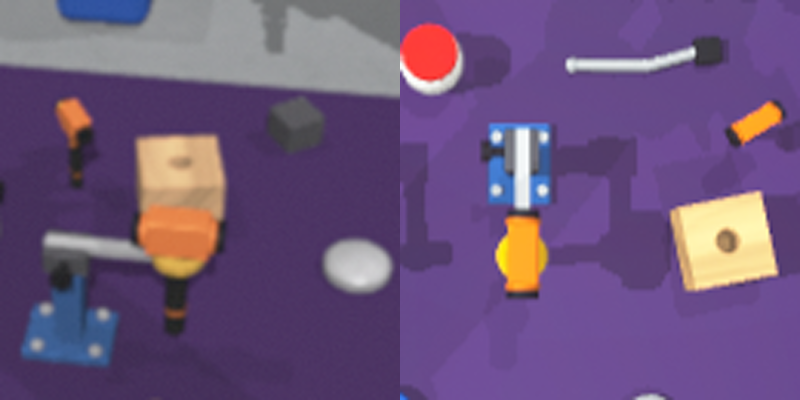

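View pics/top_fin.png

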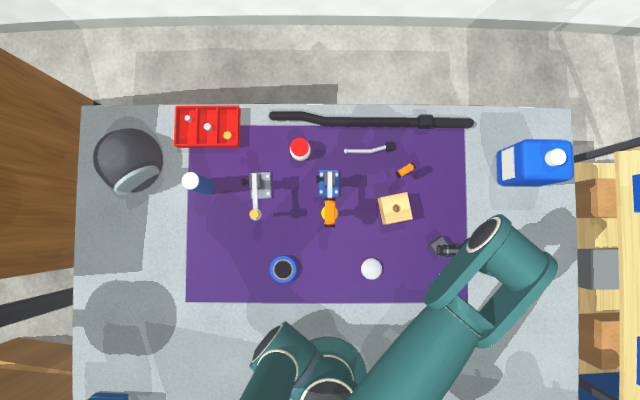

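The mallet sits upright on the ring, with its head centred at top (329.5,212) as predicted and its butt at side (327,206) against a predicted (326.7,205.8). Everything else is where it was and the arm is clear. Handing in.

```bash
python3 -c "
from plant import workorder;print(workorder.hand_in())"
```

```text
the job is handed in; nothing more can be done
None
```

The orange mallet now hangs in the yellow ring of the blue holder, upright with its head resting on the ring, and the job is handed in. I gripped the larger mallet in the wooden block, lifted it clear and lowered the handle through the ring. Nothing resisted until the head met the ring.

- **Seating:** contact came at the height I had worked out, with the butt about 30 mm above the bench. The total press on the ring was about 12 N, well under the 40 N limit, and I let go only after that.
- **Final pictures:** the head and butt were within about 1 pixel of where they should be when seated, and the mallet looked vertical. The other things on the bench looked unmoved, except that the arm partly hid the dark steel block in the last top view; the side view shows it in place. The wrist force was about zero and the arm was clear by about 20.8 s.
- **Disagreements:** the two cameras differed by about 5 mm on the mallet's y and about 2.5 mm on the ring's. The robot's own reading at the grasp agreed with the top camera, so I used that one. A side force of about 6 N showed while pressing to seat, and it was gone after release.

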